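# Hold the window cover over the loaded gas cell for screwing down

## Task

One of the two gas cells on the bench holds the sample, an open pellet ring; the other is closed off with a solid plug that has a pull bar. Take the window cover by its handle and hold it level, about two centimetres above the top of the cell with the ring, its four holes lined up with the four threaded holes so that every thread shows wholly through its hole, and never bump the cover against either cell or disturb the ring or the plug. Finish while still holding it there, hovering, so that a colleague can put the screws in: do not set it down or let go.

Things in the scene. Friction and masses are not known exactly. Their poses are not given: they have to be found in the camera images.
- cover_handle (a point): centre of the handle bar of the loose cover, 51 mm above the underside of its plate. The bar runs along the plate's x, above its middle: 76 mm long, 14 mm wide (y), 14 mm high (44 to 58 mm above the underside), carried by two posts 10 mm thick at x = +-33 mm, 38 mm of open height below it. Axes: those of the plate, z up.
- cover_hole_p (a point): centre of the cover's hole at its x = +42, y = +27 mm, at the underside of the plate
- cover_hole_m (a point): centre of the cover's hole at its x = -42, y = -27 mm, at the underside of the plate
- cover: the loose cover, flat on the bench at the start: a plain aluminium plate 110 (x) x 80 (y) x 6 mm, about 0.3 kg, with a round window under a bridge handle. Four holes 14 mm across at x = +-42, y = +-27 mm, the pattern of a cell's threaded holes, so it fits either way round (half a turn makes no difference). Origin: centre of its underside, z up.
- left_cell: the left gas cell (+y side of the bench): fixed steel block 110 (its x) x 80 (its y) x 60 mm high, origin at the centre of its underside on the bench, z up. In its flat top: a central round pocket 56 mm across, 14 mm deep, and four threaded holes 6 mm across at x = +-42, y = +-27 mm. A pipe stub sticks out 22 mm from its +x end, 28 mm up. Both cells are alike.
- left_cell_thread_p (a point): mouth of the left cell's threaded hole at its x = +42, y = +27 mm, level with the cell's top (60 mm above the bench)
- left_cell_thread_m (a point): mouth of the left cell's threaded hole at its x = -42, y = -27 mm, diagonally opposite
- left_cell_pocket (a point): centre of the left cell's pocket, level with the cell's top
- right_cell: the right gas cell (-y side of the bench): fixed steel block 110 (its x) x 80 (its y) x 60 mm high, origin at the centre of its underside on the bench, z up. In its flat top: a central round pocket 56 mm across, 14 mm deep, and four threaded holes 6 mm across at x = +-42, y = +-27 mm. A pipe stub sticks out 22 mm from its +x end, 28 mm up. Both cells are alike.
- right_cell_thread_p (a point): mouth of the right cell's threaded hole at its x = +42, y = +27 mm, level with the cell's top (60 mm above the bench)
- right_cell_thread_m (a point): mouth of the right cell's threaded hole at its x = -42, y = -27 mm, diagonally opposite
- right_cell_pocket (a point): centre of the right cell's pocket, level with the cell's top
- pellet_ring_centre (a point): centre of the sample: an aluminium pellet ring, 50 mm outside, 36 mm open bore, 12 mm high, loose in the pocket of one of the two cells; its top is 2 mm below the cell's top
- transit_plug_centre (a point): centre of the disc of the transit plug: a solid aluminium disc 50 mm across, 12 mm high, with a raised pull bar 32 x 8 mm across its top that ends 8 mm above the cell's top, loose in the pocket of the other cell

How it is judged:
On the way:
1. the cover is lifted off the bench in the gripper (height (world z) of each of cover_hole_p, cover_hole_m above 0.03 m and contact force between the fingers and cover above 1 N), for 0.2 s.
At the end, for the whole second after the job is handed in: The gripper holds the cover still (under 30 mm/s), level (within 0.08 rad), touching no cell, its underside 68 to 95 mm above the bench (8 to 35 mm over the cell), either way round over the cell with the pellet ring, holes within 4 mm of the threaded holes horizontally (height (world z) of cover_hole_p between 0.068 and 0.095 m and height (world z) of cover_hole_m between 0.068 and 0.095 m and angle between cover_handle's own z axis and vertical below 0.08 rad and contact force between the fingers and cover above 1 N and contact force between cover and left_cell below 0.1 N and contact force between cover and right_cell below 0.1 N and linear speed of cover below 0.03 m/s and ((horizontal distance between pellet_ring_centre and left_cell_pocket below 0.015 m and ((horizontal distance between cover_hole_p and left_cell_thread_p below 0.004 m and horizontal distance between cover_hole_m and left_cell_thread_m below 0.004 m) or (horizontal distance between cover_hole_p and left_cell_thread_m below 0.004 m and horizontal distance between cover_hole_m and left_cell_thread_p below 0.004 m))) or (horizontal distance between pellet_ring_centre and right_cell_pocket below 0.015 m and ((horizontal distance between cover_hole_p and right_cell_thread_p below 0.004 m and horizontal distance between cover_hole_m and right_cell_thread_m below 0.004 m) or (horizontal distance between cover_hole_p and right_cell_thread_m below 0.004 m and horizontal distance between cover_hole_m and right_cell_thread_p below 0.004 m))))); the arm keeps its last pose, push and grip.
It fails at once if the cover is bumped against a cell (contact force between cover and left_cell above 3 N or contact force between cover and right_cell above 3 N).
It fails at once if the ring or the plug is disturbed (distance of any of pellet_ring_centre, transit_plug_centre from where it was at the start of the episode above 0.012 m).
It also fails if it takes over 38 s, if anything falls off the work surface, if the arm or the gripper's body presses on something with over 40 N, if the wrist force passes 120 N, or if a joint passes its speed limit or range.

## Robot

A 6-joint arm with a two-finger parallel gripper is mounted at the origin on the work surface. World frame = base frame: x ahead of the robot, y to its left, z up, the work surface at z = 0. Lengths are in m, angles in rad, forces in N, time in s.
With the tool pointing down it reaches from about 0.35 to 0.775 m from the base axis. Payload 7.3 kg.
Tool frame: the origin (TCP) lies at the very end of the fingers, on their centre line; the grasp point (between the pads) lies 19 mm behind it (robot.hold_point_z is the distance from the TCP to the grasp point, in m); y points along the fingers, z is the direction in which the jaws open and shut, and the axes are right-handed (so a half turn about y gives the same grasp; the last joint's range is limited). The gripper opens to 92 mm and grips with 3 to 60 N. Pads are 19 mm wide; open, the fingers measure 130 mm over their backs; the gripper's body (75 mm by 190 mm) begins 47 mm behind the grasp point.
Start: joints at [-1.271, 0.342, 1.524, -0, 1.275, -0.146], TCP at [0.226, -0.474, 0.227] pointing down, gripper open.
Joint ranges: [-2.53, 2.53], [-0.77, 2.02], [0.04, 2.7], [-1, 4.14], [0.28, 2.66], [-3.11, 3.11]. Speed limits (rad/s): [2.57, 2.57, 3.14, 3.14, 3.14, 3.14].

## Interface

Orientations are given as [roll, pitch, yaw] about the fixed x, y, z axes, in that order (R = Rz(yaw) Ry(pitch) Rx(roll)).
In Python, from cell import robot gives the robot as it stands.
- The arm moves only by the shell command python3 -m crank 'ROWS' [OPENING] [FORCE]. ROWS is a JSON object of lists of equal length, an entry for each row: "xyz": the shift along the tool's x, y, z in cm, a list of three; "roll": the turn about the tool's y in degrees. A call has 1 to 20 rows; each row shifts and turns the commanded pose from where the row before left it, along the tool's axes as they then stand; what a row does not reach is not made up. A row lasts 1/10 s, in which the tool goes at most 50 mm and 8.59 degrees, less where a joint would pass 70% of its speed; a pose out of reach is approached as far as the arm can. A call is refused whole if a number of a shift passes 5 or a number of a turn 8.59, either way. A call with a gripper value outside its range is refused whole. OPENING is the gripper command: -1 is fully open, 1 is shut, values between are in proportion, set as the call begins (- or left out, the last holds). The fingers move at their own pace and stop on an object; FORCE is the grip in N (left out, the last holds). Time passes only in rows, so rows that do not move let the fingers close. It gives the time, the measured TCP pose, the force and the opening at its end, in the units of the state.
- robot.observe(): the state, without advancing time (a new reading comes with each control period).
- robot.read_camera(name): name is "scene" or "top"; returns the picture (480x640x3 uint8, red, green, blue); there is no depth.
- robot.calibration(name): a dict with "intrinsics" (3x3 intrinsics, pixels), "pose" (4x4, takes a point from camera to world coordinates). Camera axes: x right, y down, z forward; pixel columns grow to the right and rows downward; lengths in m; the calibration is good to about 2 mm. A picture is of the moment at which its call begins. calibration takes no time and is no camera call.
- robot.hand_in(): hands the job in, once; it reports no verdict.
The state is a dict: "time": time; "qpos": joint angles; "qvel": joint speeds; "joint_efforts": joint torques, N m; "tool_pos": TCP position; "tool_rot": TCP orientation; "contact_force": force on the tool from outside, world axes, zero at the start; "torque": the same for the moment, N m; "opening": finger opening in m.
Only numpy, scipy, OpenCV 4.12 (cv2) and the standard library are available. Lean on these libraries where they do the work, as an engineer would, in place of code of your own. Each camera call takes 0.05 s, during which the arm holds its last target.

## Working session

There is one attempt and no reset: what is moved stays moved. The work goes in short steps, Python scripts to look and compute and a shell command to move; the robot and the scene stay as the last step left them, time stands still between calls to the robot, and variables do not carry over. Pictures are saved under pics/ and viewed, and the job is handed in when it is done.

```bash
mkdir -p pics; ls; python3 - <<'E'
from cell import robot
import cv2
for n in("scene","top"):
    im=robot.read_camera(n); cv2.imwrite(f"pics/{n}0.png",im[:,:,::-1])
    c=robot.calibration(n); print(n,c["intrinsics"],c["pose"])
o=robot.observe(); print(o); print(robot.hold_point_z)
E
```

```text
pics
scene [[582.18886026   0.         322.76491772]
 [  0.         582.18886026 238.14985473]
 [  0.           0.           1.        ]] [[ 0.73856779  0.53682529 -0.40784338  0.91105402]
 [ 0.67417264 -0.58541725  0.45030868 -0.40354933]
 [ 0.00297853 -0.60754033 -0.79428324  0.83363881]
 [ 0.          0.          0.          1.        ]]
top [[559.20560991   0.         324.18762078]
 [  0.         559.20560991 236.03269619]
 [  0.           0.           1.        ]] [[-0.02831767 -0.98116643  0.19107734  0.36660529]
 [-0.99959356  0.02842424 -0.00218363  0.01182551]
 [-0.00328873 -0.19106152 -0.98157255  0.96314579]
 [ 0.          0.          0.          1.        ]]
{'time': 0.1, 'qpos': array([-1.27100393e+00,  3.42666789e-01,  1.52486377e+00, -2.14455506e-05,
        1.27538399e+00, -1.46019567e-01]), 'qvel': array([ 0.00087195, -0.00082739, -0.00321747, -0.0014894 ,  0.00032101,
        0.00104277]), 'joint_efforts': array([ 1.53346547e-03, -4.32003808e+01, -2.44694442e+01,  7.18684564e-02,
        5.25806041e-02, -5.63970434e-05]), 'tool_pos': array([ 0.22628076, -0.47336375,  0.22612746]), 'tool_rot': array([-1.57210714e+00,  1.72046836e-04, -2.69577455e+00]), 'contact_force': array([ 0.60322578, -0.28903715, -0.06721546]), 'torque': array([ 0.05275621,  0.00606942, -0.02374657]), 'opening': 0.09151246764377689}
0.0188
```

View pics/scene0.png

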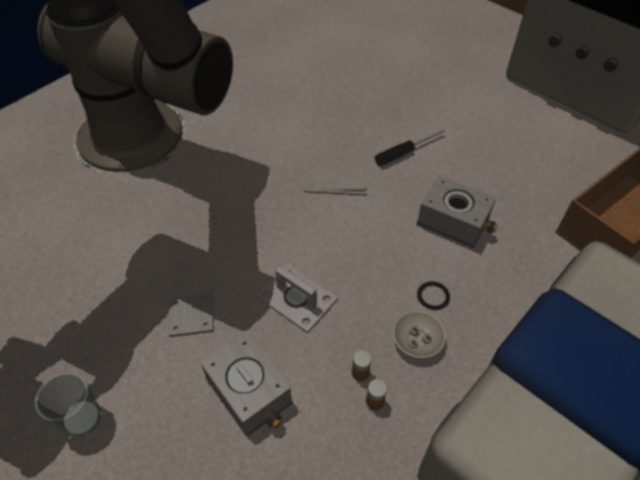

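View pics/top0.png

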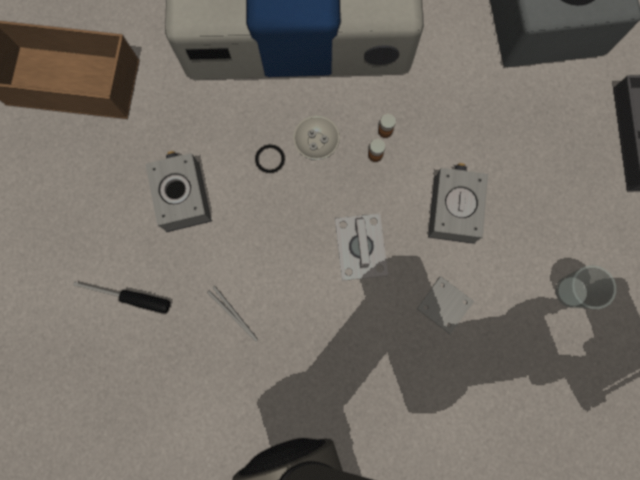

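The ring, with its open dark bore, is in the left (+y) cell: top view (175,189), scene (458,201). The plug with the bar is in the right cell at top (461,202). The cover is at top (361,246) and scene (300,297). Next I'll zoom in.

```bash
python3 - <<'E'
import cv2,numpy as np
t=cv2.imread("pics/top0.png");s=cv2.imread("pics/scene0.png")
def crop(im,x,y,w,h,k): return cv2.resize(im[y:y+h,x:x+w],None,fx=k,fy=k,interpolation=cv2.INTER_CUBIC)
a=crop(t,140,140,80,100,5);b=crop(t,320,200,80,100,5)
cv2.imwrite("pics/c1.png",cv2.convertScaleAbs(np.hstack([a,b]),alpha=1.3))
a=crop(s,410,170,90,80,4);b=crop(s,260,255,90,80,4)
cv2.imwrite("pics/c2.png",cv2.convertScaleAbs(np.hstack([a,b]),alpha=1.3))
E
```

```text
(no output)
```

View pics/c1.png

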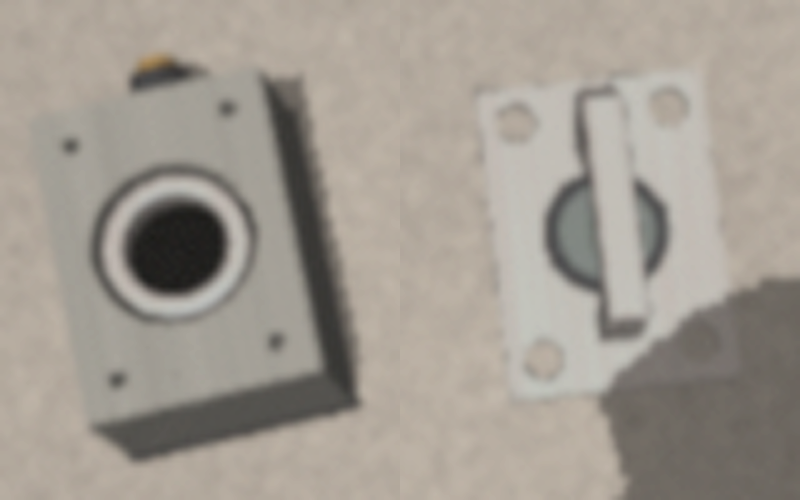

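View pics/c2.png

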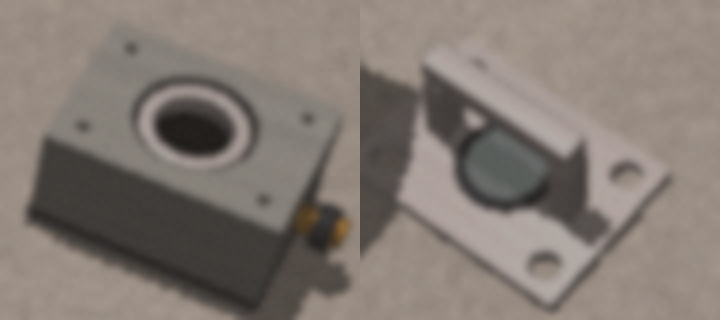

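The left crop shows four dark threads around the ring. The right crop shows the cover's four holes, the one at lower right lying in shadow. I'll refine these points and cast rays from both views.

```bash
cat > h.py <<'E'
import numpy as np,cv2
from cell import robot
def ray(n,uv,z):
    c=robot.calibration(n);K=c["intrinsics"];P=c["pose"]
    d=P[:3,:3]@np.linalg.inv(K)@np.array([uv[0],uv[1],1.]);o=P[:3,3]
    return (o+d*(z-o[2])/d[2])[:2]
def up(p,x,y,k): return ((p[0]+.5)/k-.5+x,(p[1]+.5)/k-.5+y)
def dark(im,p,r=3):
    g=im.astype(float).mean(2);x,y=int(round(p[0])),int(round(p[1]))
    w=g[y-r:y+r+1,x-r:x+r+1];m=np.clip(np.median(w)-8-w,0,None)
    Y,X=np.mgrid[y-r:y+r+1,x-r:x+r+1];return ((X*m).sum()/m.sum(),(Y*m).sum()/m.sum())
def fit(pts,model):
    # rigid 2D: pts ~ c + R(a) model, least squares
    z=np.array(pts)@[1,1j];m=np.array(model)@[1,1j]
    zc,mc=z.mean(),m.mean();s=((z-zc)*np.conj(m-mc)).sum();a=np.angle(s);sc=abs(s)/(abs(m-mc)**2).sum()
    c=zc-np.exp(1j*a)*mc
    return np.array([c.real,c.imag]),a,sc,np.abs(z-(c+np.exp(1j*a)*m))*1e3
E
python3 - <<'E'
from h import *
t=cv2.imread("pics/top0.png");s=cv2.imread("pics/scene0.png")
# x+ end = pipe (away from base). order: (+,+),(+,-),(-,-),(-,+)
M=np.array([[.042,.027],[.042,-.027],[-.042,-.027],[-.042,.027]])
T=[dark(t,up(p,140,140,5)) for p in[(70,146),(227,108),(276,342),(117,380)]]
S=[dark(s,up(p,410,170,4)) for p in[(307,119),(264,200),(83,126),(131,48)]]
for n,P in(("top",T),("scene",S)):
    print(n,np.round(P,1).tolist())
    c,a,sc,r=fit([ray(n,p,.06) for p in P],M);print("cell",c.round(4),np.degrees(a).round(2),sc.round(3),r.round(1))
H=[up(p,320,200,5) for p in[(117,123),(269,107),(302,340),(144,360)]]
c,a,sc,r=fit([ray("top",p,.006) for p in H],M);print("cover top",c.round(4),np.degrees(a).round(2),sc.round(3),r.round(1))
HS=[up(p,260,255,4) for p in[(267,173),(186,265)]]
c,a,sc,r=fit([ray("scene",p,.006) for p in HS],M[:2]);print("cover scene",c.round(4),np.degrees(a).round(2),sc.round(3),r.round(1))
# handle bar top ends, z=.058 top view corners
B=[up(p,320,200,5) for p in[(185,95),(214,93),(245,318),(212,322)]]
W=np.array([ray("top",p,.058) for p in B]);print("bar",W.mean(0),np.linalg.norm(W[0]-W[3]),np.linalg.norm(W[1]-W[0]),np.degrees(np.arctan2(*((W[0]+W[1]-W[2]-W[3])[::-1]))))
E
```

```text
top [[153.6, 168.7], [184.9, 161.2], [194.7, 207.9], [163.0, 215.5]]
cell [0.6314 0.2589] 12.4 0.995 [0.3 0.2 0.3 0.3]
scene [[486.5, 199.1], [475.5, 219.6], [430.3, 201.1], [442.3, 181.7]]
cell [0.6332 0.259 ] 12.52 0.999 [0.1 0.2 0.1 0.2]
cover top [ 0.5336 -0.0541] 4.9 0.997 [0.3 0.5 0.8 0.5]
cover scene [ 0.5353 -0.0534] 5.27 1.008 [0.2 0.2]
bar [ 0.53295722 -0.05279111] 0.07640232402996157 0.009651003202609294 4.829382820062811
```

The two views agree within 2 mm:

| Item | Centre (m) | Yaw | Residuals |
|---|---|---|---|
| Left cell | (0.632, 0.259) | 12.4° | Under 0.3 mm |
| Cover | (0.534, -0.054) | 5.0° | Under 1 mm |

The bar length also checks out at 76.4 mm. First I'll fly over to the cover at the present height.

```bash
python3 -m crank '{"xyz":[[-1.2,0,-0.6],[-2.4,0,-1.3],[-2.4,0,-1.3],[-2.4,0,-1.3],[-2.4,0,-1.3],[-2.4,0,-1.3],[-2.4,0,-1.3],[-2.4,0,-1.3],[-2.4,0,-1.3],[-2.4,0,-1.3],[-2.4,0,-1.3],[-2.4,0,-1.3],[-2.4,0,-1.3],[-2.4,0,-1.3],[-2.4,0,-1.3],[-2.4,0,-1.3],[-2.4,0,-1.3],[-2.4,0,-1.3],[-2.4,0,-1.3],[-1.4,0,-0.6]],"roll":[0,0,0,0,0,0,0,0,0,0,0,0,0,0,0,0,0,0,0,0]}' -1 30
python3 -m crank '{"xyz":[[0,1,0],[0,2,0],[0,2,0],[0,2,0],[0,2,0],[0,0,0],[0,0,0]],"roll":[3.5,3.5,3.5,3.5,3.5,3,0]}'
```

```text
time: 2.1
tool_pos: [0.5339, -0.0518, 0.2265]
tool_rot: [-1.572, -0.0, -2.694]
contact_force: [-0.4, 0.4, -0.9]
opening: 0.0918
time: 2.8
tool_pos: [0.533, -0.0541, 0.136]
tool_rot: [-1.571, -0.002, -3.054]
contact_force: [-0.1, -0.3, -0.2]
opening: 0.0919
```

```bash
python3 -m crank '{"xyz":[[0,1,0],[-0.1,1.5,0],[0,1.5,0],[0,1.5,0],[0,1.5,0],[0,1.2,0],[0,1,0],[0,0.7,0],[0,0.5,0],[0,0,0],[0,0,0]],"roll":[0,0,0,0,0,0,0,0,0,0,0]}'
python3 -m crank '{"xyz":[[0,0,0],[0,0,0],[0,0,0],[0,0,0],[0,0,0],[0,0,0],[0,0,0],[0,0,0],[0,0,0],[0,0,0]],"roll":[0,0,0,0,0,0,0,0,0,0]}' 1 35
```

```text
time: 3.9
tool_pos: [0.5348, -0.0543, 0.033]
tool_rot: [-1.571, 0.001, -3.054]
contact_force: [-0.3, 0.2, -0.3]
opening: 0.0919
time: 4.9
tool_pos: [0.5346, -0.0542, 0.0327]
tool_rot: [-1.571, 0.0, -3.054]
contact_force: [-0.6, 1.1, 1.7]
opening: 0.0165
```

```bash
python3 -m crank '{"xyz":[[0,0,0],[0,0,0],[0,0,0]],"roll":[0,0,0]}'
python3 -m crank '{"xyz":[[0,-0.5,0],[0,-1,0],[0,-1.5,0],[0,-2,0],[0,-2,0],[0,-2,0],[0,-1.5,0],[0,-1,0],[0,0,0],[0,0,0],[0,0,0]],"roll":[0,0,0,0,0,0,0,0,0,0,0]}'
python3 - <<'E'
from h import *
for n in("scene","top"): cv2.imwrite(f"pics/{n}1.png",robot.read_camera(n)[:,:,::-1])
E
```

```text
time: 5.2
tool_pos: [0.5345, -0.054, 0.0327]
tool_rot: [-1.571, -0.0, -3.054]
contact_force: [-0.1, 2.1, 0.4]
opening: 0.0136
time: 6.3
tool_pos: [0.534, -0.0541, 0.1468]
tool_rot: [-1.571, -0.002, -3.054]
contact_force: [0.3, -0.2, -2.8]
opening: 0.0138
```

View pics/scene1.png

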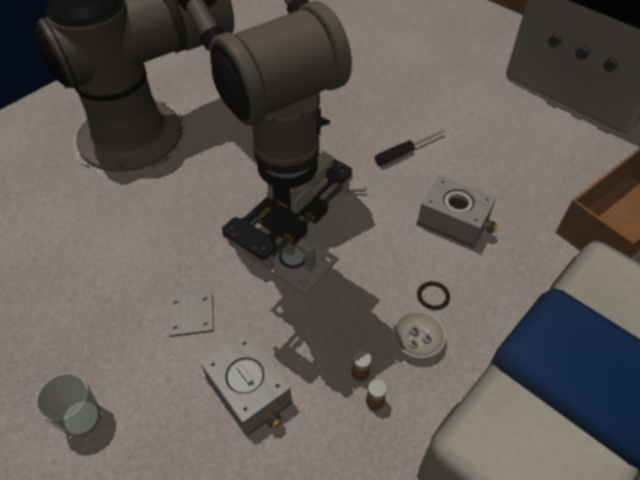

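The cover is lifted and held level, at scene (305,262). Next I'll carry it over the left cell.

```bash
python3 -m crank '{"xyz":[[-0.3,0,-0.8],[-0.66,0,-1.6],[-0.66,0,-1.6],[-0.66,0,-1.6],[-0.66,0,-1.6],[-0.66,0,-1.6],[-0.66,0,-1.6],[-0.66,0,-1.6],[-0.66,0,-1.6],[-0.66,0,-1.6],[-0.66,0,-1.6],[-0.66,0,-1.6],[-0.66,0,-1.6],[-0.66,0,-1.6],[-0.66,0,-1.6],[-0.66,0,-1.6],[-0.66,0,-1.6],[-0.66,0,-1.6],[-0.66,0,-1.6],[-0.3,0,-0.7]],"roll":[0,0,0,0,0,0,0,0,0,0,0,0,0,0,0,0,0,0,0,0]}'
python3 -m crank '{"xyz":[[0,0,0],[0,0,0],[0,0,0],[0,0,0],[0,0,0],[0,0,0]],"roll":[-2.5,-2.5,-2.5,0,0,0]}'
python3 - <<'E'
from h import *
I=[]
for n in("scene","top"):
    im=robot.read_camera(n)[:,:,::-1];cv2.imwrite(f"pics/{n}2.png",im);I.append(im)
def crop(im,x,y,w,h,k): return cv2.resize(im[y:y+h,x:x+w],None,fx=k,fy=k,interpolation=cv2.INTER_CUBIC)
cv2.imwrite("pics/c3.png",cv2.convertScaleAbs(np.hstack([crop(I[1],120,130,100,120,4),crop(I[0],400,130,100,120,4)]),alpha=1.3))
E
```

```text
time: 8.4
tool_pos: [0.6324, 0.2607, 0.1474]
tool_rot: [-1.571, 0.0, -3.052]
contact_force: [-0.3, -0.6, -2.6]
opening: 0.014
time: 9.0
tool_pos: [0.6323, 0.2586, 0.1476]
tool_rot: [-1.571, -0.0, -2.924]
contact_force: [-0.1, 0.2, -2.2]
opening: 0.014
```

View pics/c3.png

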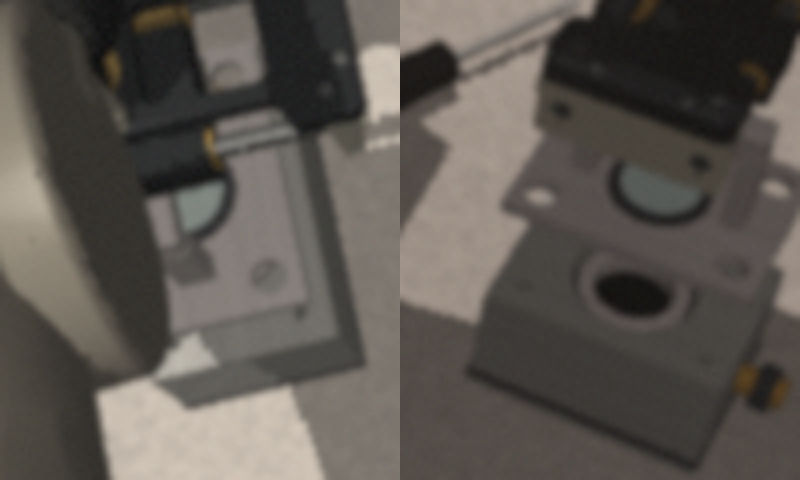

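In the top crop, the (-,-) hole is at (268,275) and the (+,-) hole at (227,75). In the scene crop, three holes are visible: (540,197), (733,265) and (780,187). The cover is well clear of the cell, so I'll lower it to about 20 mm and measure there.

```bash
python3 -m crank '{"xyz":[[0,0.3,0],[0,0.6,0],[0,0.8,0],[0,0.8,0],[0,0.6,0],[0,0.3,0],[0,0,0],[0,0,0],[0,0,0],[0,0,0]],"roll":[0,0,0,0,0,0,0,0,0,0]}'
python3 - <<'E'
from h import *
I=[]
for n in("scene","top"):
    im=robot.read_camera(n)[:,:,::-1];cv2.imwrite(f"pics/{n}3.png",im);I.append(im)
def crop(im,x,y,w,h,k): return cv2.resize(im[y:y+h,x:x+w],None,fx=k,fy=k,interpolation=cv2.INTER_CUBIC)
cv2.imwrite("pics/c4.png",cv2.convertScaleAbs(np.hstack([crop(I[1],140,140,80,100,5),crop(I[0],425,150,80,100,5)]),alpha=1.6))
E
```

```text
time: 10.1
tool_pos: [0.6324, 0.2587, 0.1141]
tool_rot: [-1.571, 0.001, -2.923]
contact_force: [0.7, 0.6, -3.1]
opening: 0.0141
```

View pics/c4.png

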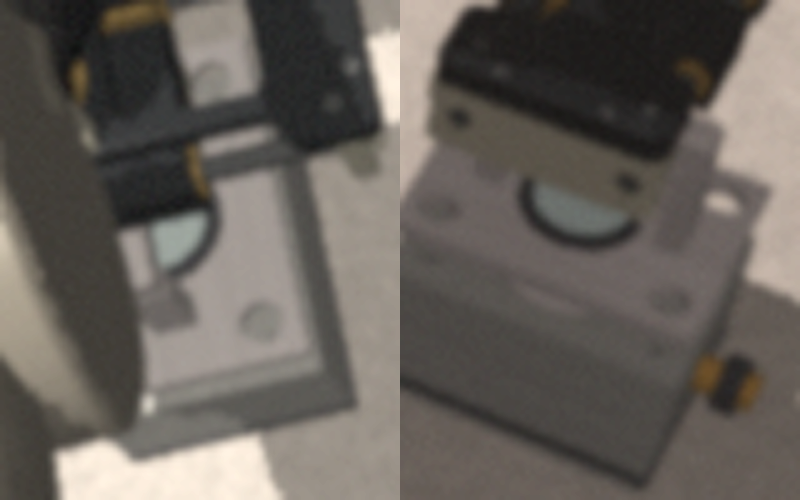

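```bash
python3 - <<'E'
import cv2,numpy as np
t=cv2.imread("pics/top3.png",0);s=cv2.imread("pics/scene3.png",0)
def p(im,x,y,r=9):
    c=im[y-r:y+r+1,x-r:x+r+1];c=cv2.resize(c,(266,266),interpolation=cv2.INTER_CUBIC)
    return cv2.createCLAHE(3,(1,1)).apply(cv2.normalize(c,None,0,255,cv2.NORM_MINMAX))
A=[p(t,192,204),p(t,182,156,6),p(s,433,191)];B=[p(s,479,209),p(s,489,190),p(t,182,156)]
cv2.imwrite("pics/c5.png",np.vstack([np.hstack(A),np.hstack(B)]))
E
```

```text
(no output)
```

View pics/c5.png

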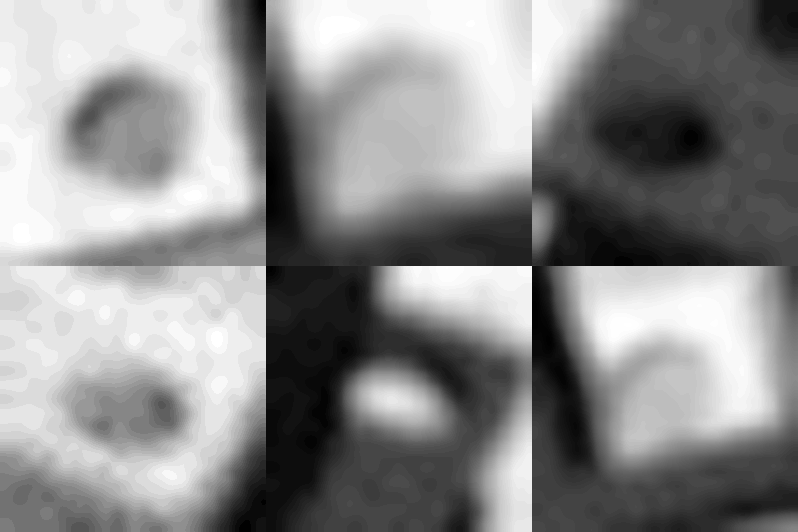

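```bash
python3 - <<'E'
from h import *
M=np.array([[.042,.027],[.042,-.027],[-.042,-.027],[-.042,.027]])
z=.0874
c,a,sc,r=fit([ray("top",p,z) for p in[(181.8,155.9),(191.8,203.5)]],M[1:3]);print("top",c,np.degrees(a),sc,r)
c,a,sc,r=fit([ray("scene",p,z) for p in[(489.5,189.7),(478.5,209.7),(432.4,191.1)]],M[:3]);print("scene",c,np.degrees(a),sc,r)
c,a,sc,r=fit([ray("scene",p,z) for p in[(478.5,209.7),(432.4,191.1)]],M[1:3]);print("scene2",c,np.degrees(a),sc,r)
# triangulate both for height check
def tri(pt,ps):
    A=[];b=[]
    for n,uv in(("top",pt),("scene",ps)):
        q=robot.calibration(n);d=q["pose"][:3,:3]@np.linalg.inv(q["intrinsics"])@np.array([*uv,1.]);d/=np.linalg.norm(d)
        P=np.eye(3)-np.outer(d,d);A.append(P);b.append(P@q["pose"][:3,3])
    return np.linalg.lstsq(np.vstack(A),np.hstack(b),rcond=None)[0]
print(tri((181.8,155.9),(478.5,209.7)),tri((191.8,203.5),(432.4,191.1)))
E
```

```text
top [0.63155558 0.25735356] 12.373642985340664 0.9887355178724833 [0.47310825 0.47310825]
scene [0.63348878 0.25742075] 12.053748649011851 0.9901812057946732 [0.90262344 0.79612495 0.2262054 ]
scene2 [0.6332489 0.2578237] 12.531449119830402 0.9969355780984837 [0.12870572 0.12870572]
[0.67909095 0.24094801 0.08591158] [0.59747933 0.2228002  0.08624329]
```

Comparing cover and cell within each camera, the cover is about 1.2–1.5 mm short in y. x and yaw match within 0.2 mm and 0.1°, and the triangulated plate top is at 86 mm, as expected. I'll make the small correction in y.

```bash
python3 -m crank '{"xyz":[[0,0,-0.06],[-0.03,0,-0.06],[0,0,0],[0,0,0],[0,0,0],[0,0,0],[0,0,0],[0,0,0]],"roll":[0,0,0,0,0,0,0,0]}'
python3 - <<'E'
from h import *
J=[]
for n in("scene","top"):
    im=robot.read_camera(n)[:,:,::-1];cv2.imwrite(f"pics/{n}4.png",im);J.append(cv2.cvtColor(im,cv2.COLOR_BGR2GRAY))
s,t=J
def p(im,x,y,r=9):
    c=im[y-r:y+r+1,x-r:x+r+1];c=cv2.resize(c,(266,266),interpolation=cv2.INTER_CUBIC)
    return cv2.createCLAHE(3,(1,1)).apply(cv2.normalize(c,None,0,255,cv2.NORM_MINMAX))
cv2.imwrite("pics/c6.png",np.vstack([np.hstack([p(t,192,204),p(t,182,156)]),np.hstack([p(s,433,191),p(s,479,209)])]))
E
```

```text
time: 11.0
tool_pos: [0.6323, 0.2599, 0.1137]
tool_rot: [-1.571, -0.0, -2.923]
contact_force: [-0.4, -0.6, -2.0]
opening: 0.0137
```

View pics/c6.png

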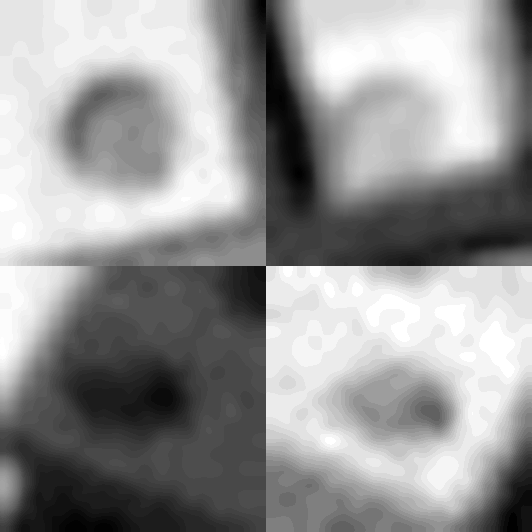

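```bash
python3 - <<'E'
from h import *
M=np.array([[.042,-.027],[-.042,-.027]])
for n,P in(("top",[(181.4,156.1),(191.1,203.8)]),("scene",[(478.4,209.3),(432.6,190.9)])):
    c,a,sc,r=fit([ray(n,p,.087) for p in P],M);print(n,c,np.degrees(a),sc,r)
E
```

```text
top [0.63143916 0.25837417] 12.034794301863947 0.9896447395924446 [0.43492094 0.43492094]
scene [0.63274086 0.25877477] 12.634500013052085 0.9906429074618611 [0.39299789 0.39299789]
```

The cover is now within about 0.7 mm of the cell centre in both views, and yaw agrees within 0.4°. The underside is at about 81 mm, and the arm is still. I'm handing in.

```bash
python3 -c "
from cell import robot
o=robot.observe();print(o['time'],abs(o['qvel']).max(),o['opening']);print(robot.hand_in())"
```

```text
11.1 0.002617697145065731 0.013804931709773701
the job is handed in; nothing more can be done
None
```

I handed the job in at 11.1 s with the gripper still holding the cover, level and still, over the left cell, which holds the pellet ring. I picked it up by its handle bar, carried it across, lowered it, and shifted it about 1.2 mm in y once I had measured it in place.

**Last checks:**
- **Alignment:** the cover's centre was within about 0.7 mm of the cell's in both cameras, and its turn within 0.4°. The limit on the holes is 4 mm.
- **Height:** the underside was about 81 mm above the bench, roughly 21 mm over the cell. This comes from the tool height; triangulating two holes put it about 1 mm lower.
- **Contact:** the measured force was only the cover's weight at the readings I took, so no sign of a bump.
- **Grip:** the fingers stayed at 13.8 mm on the 14 mm bar.

**Disagreements and limits:**
- The two cameras differ by 1–2 mm in absolute x, within their calibration, so I compared cover and cell within each camera.
- The last fit used only the two -y holes. The +y holes were hidden from the top camera, and one showed only poorly in the scene camera.
- I did not confirm by eye that every thread shows wholly through its hole.

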